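Line up the bench vessels by height

ROBOT

A 6-joint arm with a two-finger parallel gripper is mounted at the origin on a cart in front of the work surface, level with it; the furniture and walls round the work are solid. World frame = base frame: x ahead of the robot, y to its left, z up, the work surface at z = 0. Lengths are in m, angles in rad, forces in N, time in s.
With the tool pointing down it reaches from about 0.3 to 0.75 m from the base axis. Payload 8.5 kg.
Tool frame: the origin (TCP) lies at the very end of the fingers, on their centre line; the grasp point (between the pads) lies 19 mm behind it; z points along the fingers, y is the direction in which the jaws open and shut (so a half turn about z gives the same grasp; the last joint's range is limited). The gripper opens to 88 mm and grips with 3 to 60 N. Pads are 18 mm wide; open, the fingers measure 123 mm over their backs; the gripper's body (75 mm by 187 mm) begins 45 mm behind the grasp point.
Start: joints at [-1.545, 0.381, 1.297, -0, 1.464, -0.215], TCP at [0.131, -0.534, 0.239] pointing down, gripper open.
Joint ranges: [-3.11, 3.11], [-0.89, 2.33], [0.22, 2.48], [-1.42, 4.56], [0.17, 2.85], [-2.88, 2.88]. Speed limits (rad/s): [2.39, 2.39, 3.14, 3.14, 3.14, 3.14].

INTERFACE

Orientations are given as a unit quaternion [x, y, z, w].
In Python, from rig import bot gives the robot as it stands.
- The arm moves only by the tool play_rows, never from a script. Its argument "targets" is a list that holds one entry, the list of rows, each a list of 6 numbers: the shift along the tool's x, y, z in m, then the turn, a rotation vector about the tool's x, y, z in degrees. A call has 1 to 8 rows; each row is the pose to reach, as a shift and turn from the pose commanded when the call began, along the tool's axes at that moment; what a row does not reach only later rows make up. A row lasts 1/8 s, in which the tool goes at most 62.5 mm and 10.7 degrees, less where a joint would pass 70% of its speed; a pose out of reach is approached as far as the arm can. A call with a gripper value outside its range is refused whole. "gripper" is the closure, from -1 (fully open) to 1 (shut), set as the call begins (left out, the last holds). The fingers move at their own pace and stop on an object; "grip_force" is the grip in N (left out, the last holds). Time passes only in rows, so rows that repeat a pose let the fingers close. It gives the time, the measured TCP pose, the force and the opening at its end, in the units of the state.
- bot.read_state(): the state, without advancing time (a new reading comes with each control period).
- bot.read_camera(name): name is "side" or "top"; returns the picture (480x640x3 uint8, red, green, blue); there is no depth.
- bot.camera_info(name): a dict with "fx", "fy", "cx", "cy" (pixels), "camera_from_world" (4x4, takes a point from world to camera coordinates). Camera axes: x right, y up, looking along -z (the intrinsics and any distortion apply to the point x, -y, -z); pixel columns grow to the right and rows downward; lengths in m; the calibration is good to about 2 mm. A picture is of the moment at which its call begins. camera_info takes no time and is no camera call.
- bot.close_job(): hands the job in, once; it reports no verdict.
The state is a dict: "time_s": time; "joints": joint angles; "qd": joint speeds; "joint_torque": joint torques, N m; "position": TCP position; "ee_rot": TCP orientation; "force": force on the tool from outside, world axes, zero at the start; "torque": the same for the moment, N m; "opening": finger opening in m.
Only numpy, scipy, OpenCV 4.12 (cv2) and the standard library are available. Lean on these libraries where they do the work, as an engineer would, in place of code of your own. Each camera call takes 0.05 s, during which the arm holds its last target.

TASK

Tidy the four treatment vessels at the front of the worktop: stand the tall amber bottle, the short amber bottle, the glass beaker and the lidded steel dish upright on the bottle board, one centred on each black disc, in order of height, with the tallest next to the board's high end stop and the lowest next to its low end stop. Never tip a vessel over, and leave the jar of swabs where it stands.

Things in the scene. Friction and masses are not known exactly. Their poses are not given: they have to be found in the camera images.
- tall_bottle: Amber glass bottle with a black screw cap that does not turn, 114 mm high: body 59 mm across up to 92 mm, cap 46 mm across from 93 to 114 mm. Standing upright and loose on the worktop at the start. Origin: centre of the underside; z up. About 0.15 kg. Tallest of the four.
- short_bottle: Amber glass bottle with a white screw cap that does not turn, 92 mm high: body 47 mm across up to 74 mm, cap 37 mm across from 74 to 92 mm. Standing upright and loose on the worktop at the start. Origin: centre of the underside; z up. About 0.12 kg. Second in height. (A similar bottle on the small drawer cabinet at the back is not part of the job.)
- beaker: Clear glass beaker, open, 59 mm high, 49 mm across at the rim, 44 mm at the foot. Standing upright and loose on the worktop at the start. Origin: centre of the underside; z up. About 0.06 kg. Third in height.
- steel_dish: Small round steel dish with a domed, knobbed lid that stays on, 37 mm high with the knob; body 37 mm across up to 20 mm. Standing upright and loose on the worktop at the start. Origin: centre of the underside; z up. About 0.06 kg. Lowest of the four.
- disc_0: Target place: one of four alike black rubber discs, 72 mm across and 3 mm thick, fixed in a row at 90 mm pitch (centre to centre) on a low wooden board 410 x 110 mm whose top is 12 mm above the worktop, so the disc's top is 15 mm above the worktop. Origin: centre of its underside; z up; y along the row, x across it. The number says nothing about its place in the row.
- disc_1: Target place: one of four alike black rubber discs, 72 mm across and 3 mm thick, fixed in a row at 90 mm pitch (centre to centre) on a low wooden board 410 x 110 mm whose top is 12 mm above the worktop, so the disc's top is 15 mm above the worktop. Origin: centre of its underside; z up; y along the row, x across it. The number says nothing about its place in the row.
- disc_2: Target place: one of four alike black rubber discs, 72 mm across and 3 mm thick, fixed in a row at 90 mm pitch (centre to centre) on a low wooden board 410 x 110 mm whose top is 12 mm above the worktop, so the disc's top is 15 mm above the worktop. Origin: centre of its underside; z up; y along the row, x across it. The number says nothing about its place in the row.
- disc_3: Target place: one of four alike black rubber discs, 72 mm across and 3 mm thick, fixed in a row at 90 mm pitch (centre to centre) on a low wooden board 410 x 110 mm whose top is 12 mm above the worktop, so the disc's top is 15 mm above the worktop. Origin: centre of its underside; z up; y along the row, x across it. The number says nothing about its place in the row.
- high_stop: High end stop of the board: upright aluminium plate, 50 mm high, 70 mm across the board and 8 mm thick along the row, fixed at one end of the row, 50 mm from the centre of the nearest disc; which end varies. Origin: centre of its underside, on the board's top; z up, y along the row (either way). At the other end stands a like plate only 12 mm high, the low end stop.
- swab_jar: Bystander: glass jar of cotton swabs, 111 mm across and 101 mm high, loose on the worktop beyond the left end of the board, near a tall stereo microscope that stands farther left (keep clear of it); not to be moved. Origin: centre of its underside.
Not all that is in view belongs to the job. Leave any pink or yellow look-alike of the steel_dish alone.

How it is judged:
By the outcome, as a careful person would: the job done as asked, in the order asked, and still so for the second after the job is handed in, with the robot touching nothing.
It also fails if it takes over 106 s, if anything falls off the work surface, if the arm or the gripper's body presses on something with over 40 N, if the wrist force passes 120 N, or if a joint passes its speed limit or range.

## Working session

There is one attempt and no reset: what is moved stays moved. The work goes in short steps, Python scripts to look and compute and a tool call to move; the robot and the scene stay as the last step left them, time stands still between calls to the robot, and variables do not carry over. Pictures are saved under pics/ and viewed, and the job is handed in when it is done.

Besides the shell and the picture viewer there is one more tool, called after "Request:" as name(argument=value, ...) on one line, values as JSON. play_rows: Moves the arm, as the interface text tells. Its arguments: {"type":"object","properties":{"targets":{"type":"array","items":{"type":"array","items":{"type":"array","items":{"type":"number"}}}},"gripper":{"type":"number"},"grip_force":{"type":"number"}},"required":["targets"]}

```bash
mkdir -p pics
cat > h.py <<'E'
import numpy as np, cv2
from rig import bot
def snap(n,f):
    im=bot.read_camera(n); cv2.imwrite(f'pics/{f}.png',im[:,:,::-1]); return im
E
python3 - <<'E'
from h import *
snap('top','top0');snap('side','side0')
for n in('top','side'):print({k:(np.round(v,4).tolist() if not isinstance(v,str) else v) for k,v in bot.camera_info(n).items()})
s=bot.read_state();print({k:np.round(v,4).tolist() for k,v in s.items()})
E
```

```text
{'fx': 571.2942, 'fy': 571.2942, 'cx': 331.5443, 'cy': 245.6541, 'camera_from_world': [[0.0063, -1.0, 0.0057, 0.0219], [0.986, 0.0072, 0.1664, -0.54], [-0.1665, 0.0045, 0.986, -0.9559], [0.0, 0.0, 0.0, 1.0]]}
{'fx': 542.4827, 'fy': 542.4827, 'cx': 316.1687, 'cy': 243.7917, 'camera_from_world': [[0.8778, -0.4787, -0.0183, -0.437], [0.2205, 0.3697, 0.9026, -0.1598], [-0.4253, -0.7963, 0.4301, -1.0103], [0.0, 0.0, 0.0, 1.0]]}
{'time_s': 0.1, 'joints': [-1.5453, 0.3811, 1.2981, 0.0, 1.4636, -0.2153], 'qd': [-0.0018, -0.0011, -0.0021, -0.0008, -0.0002, 0.0006], 'joint_torque': [0.0026, -43.8657, -22.4915, 0.0714, 0.0342, -0.0001], 'position': [0.1312, -0.5339, 0.2382], 'ee_rot': [0.9928, 0.1201, 0.0001, -0.0006], 'force': [0.1334, 0.5548, -0.0829], 'torque': [-0.0133, 0.003, -0.0158], 'opening': 0.0878}
```

View pics/top0.png

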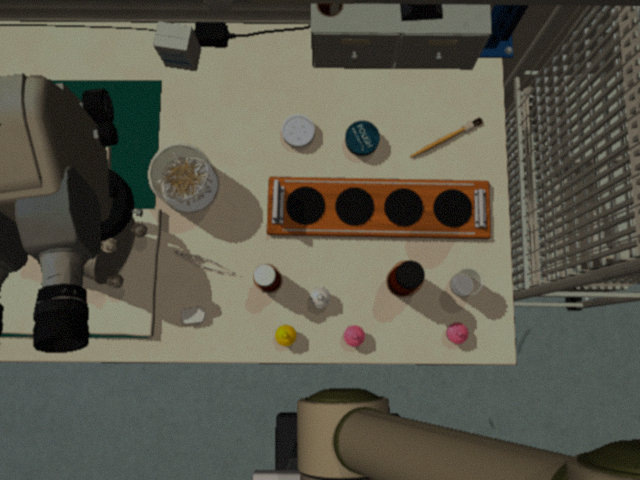

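View pics/side0.png

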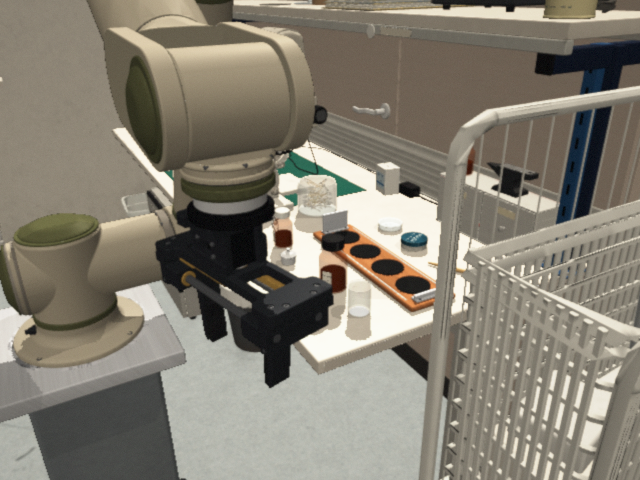

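The top view shows the board with discs at (305,206), (355,207), (404,208) and (453,208). The short bottle's cap is at (266,275), the dish at (319,298), the tall cap at (409,272) and the beaker at (463,285). In the side view the high stop is at the far, left end (+y). Next I'll measure these precisely.

```bash
cat >> h.py <<'E'
def ray(n,u,v,z):
    c=bot.camera_info(n); T=np.array(c['camera_from_world']);R=T[:3,:3];o=-R.T@T[:3,3]
    d=R.T@np.array([(u-c['cx'])/c['fx'],-(v-c['cy'])/c['fy'],-1]); return o+d*(z-o[2])/d[2]
def proj(n,p):
    c=bot.camera_info(n); T=np.array(c['camera_from_world']);q=T[:3,:3]@np.array(p)+T[:3,3]
    return c['cx']+c['fx']*q[0]/-q[2], c['cy']-c['fy']*q[1]/-q[2]
E
python3 - <<'E'
from h import *
c=bot.camera_info('top');print([k for k in c], c.get('dist'), c.get('distortion'))
im=cv2.imread('pics/top0.png'); 
hsv=cv2.cvtColor(im,cv2.COLOR_BGR2HSV)
# discs
m=((hsv[:,:,2]<35)*255).astype('uint8'); m[:170]=0;m[300:]=0;m[:,:260]=0;m[:,520:]=0
for cc in cv2.findContours(m,0,2)[0]:
    if cv2.contourArea(cc)>150:
        (u,v),ax,a=cv2.fitEllipse(cc); print(round(u,1),round(v,1),np.round(ax,1),ray('top',u,v,.015).round(4), ray('top',u,v,.114).round(4))
crop=im[160:360,240:500]; cv2.imwrite('pics/c0.png',cv2.resize(crop,None,fx=3,fy=3,interpolation=cv2.INTER_CUBIC))
E
```

```text
['fx', 'fy', 'cx', 'cy', 'camera_from_world'] None None
406.9 277.5 [27.3 35.1] [ 0.4882 -0.1098  0.015 ] [ 0.477  -0.0962  0.114 ]
452.5 208.1 [35.4 37.2] [ 0.6162 -0.1953  0.015 ] [ 0.5926 -0.1734  0.114 ]
403.4 207.1 [35.3 37. ] [ 0.6173 -0.1055  0.015 ] [ 0.5936 -0.0923  0.114 ]
354.4 206.2 [35.7 36.7] [ 0.6184 -0.0158  0.015 ] [ 0.5945 -0.0113  0.114 ]
304.9 205.4 [35.8 37.2] [0.6192 0.0746 0.015 ] [0.5952 0.0703 0.114 ]
```

View pics/c0.png

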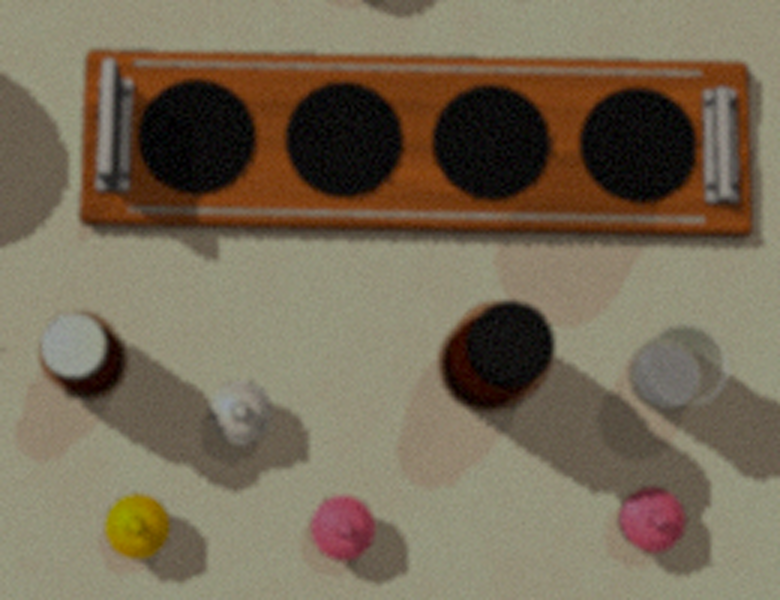

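Run:
```python
from h import *
im=cv2.imread('pics/top0.png')
hsv=cv2.cvtColor(im,cv2.COLOR_BGR2HSV)
print('tall',ray('top',410,275.3,.114),'short',ray('top',265,275.7,.092),'bk rim',ray('top',470,281.9,.059),'bk foot',ray('top',462.3,285,0),'dish',ray('top',320,296.7,.037))
# white cap mask
b=im[250:310,245:290]; 
m=((hsv[:,:,2]>150)&(hsv[:,:,1]<40)).astype('uint8')*255
def fit(m,x0,x1,y0,y1,z):
    k=np.zeros_like(m);k[y0:y1,x0:x1]=m[y0:y1,x0:x1]
    cs=sorted(cv2.findContours(k,0,1)[0],key=cv2.contourArea)[-1:]
    for c in cs: (u,v),r=cv2.minEnclosingCircle(c);e=cv2.fitEllipse(c);print(u,v,r,e,ray('top',*e[0],z))
fit(m,248,285,258,292,.092)
m2=(hsv[:,:,2]<38).astype('uint8')*255
k=cv2.morphologyEx(((im[:,:,2]<45)*255).astype('uint8'),cv2.MORPH_OPEN,np.ones((3,3)))
fit(k,385,428,258,300,.114)
s=cv2.imread('pics/side0.png')
cv2.imwrite('pics/cs0.png',cv2.resize(s[170:350,260:460],None,fx=3.3,fy=3.3,interpolation=cv2.INTER_CUBIC))
for n,p in dict(tall=(.477,-.099,0.114),short=(.485,.133,.092),bk=(.462,-.21,.059),dish=(.46,.028,.037)).items(): print(n,proj('side',p),proj('side',(p[0],p[1],0)))
```

```text
tall [ 0.48052317 -0.10131575  0.114     ] short [0.48074973 0.13548594 0.092     ] bk rim [ 0.47631142 -0.21179229  0.059     ] bk foot [ 0.47682229 -0.21227732  0.        ] dish [0.4509765  0.04504491 0.037     ]
263.80767822265625 274.19232177734375 9.368476867675781 ((263.9215393066406, 274.5057678222656), (15.966763496398926, 17.193317413330078), 52.85013198852539) [0.48272255 0.13731961 0.092     ]
405.28082275390625 277.84930419921875 18.916784286499023 ((406.6309509277344, 278.2176513671875), (27.333419799804688, 37.997314453125), 42.53793716430664) [ 0.47574462 -0.09578921  0.114     ]
tall (np.float64(329.69032412084385), np.float64(237.98388720412206)) (np.float64(330.105182061068), np.float64(287.4445891469197))
short (np.float64(283.7868851927302), np.float64(210.26169372011597)) (np.float64(285.4473362183845), np.float64(245.32780338432457))
bk (np.float64(352.55664746162785), np.float64(287.8496926717448)) (np.float64(352.23282090193055), np.float64(314.5643780629189))
dish (np.float64(295.0240578091044), np.float64(250.35967995809574)) (np.float64(295.5975126514544), np.float64(265.02504767546964))
```

View pics/cs0.png

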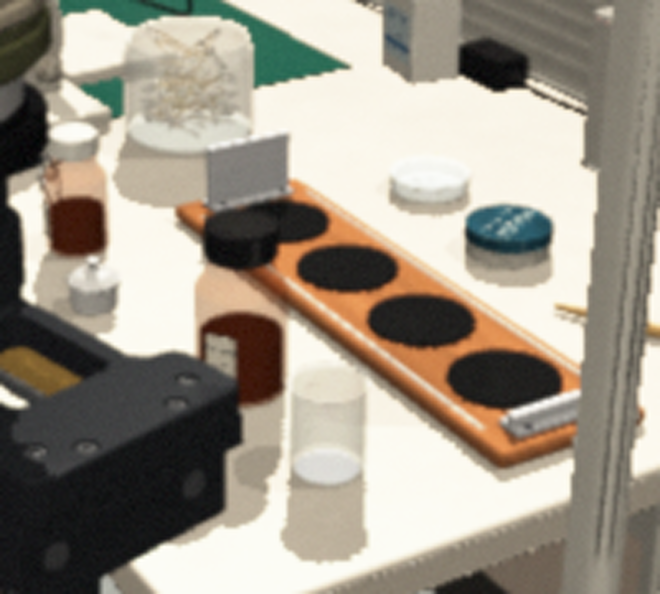

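Run:
```python
from h import *
for n,t,s,z in [('tall',(410,275.3),(333.3,237.3),.114),('short',(265,275.7),(282.4,211.2),.092),('dish',(320,296.7),(288.2,249.4),.037),('bk',(470,281.9),(360,285.8),.059),('bkf',(462.3,285),(358.5,311.5),0)]:
    p=ray('top',*t,z);print(n,p.round(4),'proj side',np.round(proj('side',p),1),'seen',s,ray('side',*s,z).round(4))
```

```text
tall [ 0.4805 -0.1013  0.114 ] proj side [331.8 238. ] seen (333.3, 237.3) [ 0.4848 -0.0999  0.114 ]
short [0.4807 0.1355 0.092 ] proj side [281.7 210.3] seen (282.4, 211.2) [0.4796 0.1294 0.092 ]
dish [0.451 0.045 0.037] proj side [288.1 248.4] seen (288.2, 249.4) [0.449  0.0402 0.037 ]
bk [ 0.4763 -0.2118  0.059 ] proj side [359.5 286.3] seen (360, 285.8) [ 0.4781 -0.2106  0.059 ]
bkf [ 0.4768 -0.2123  0.    ] proj side [359.4 313. ] seen (358.5, 311.5) [ 0.4782 -0.2069  0.    ]
```

Request:
play_rows(targets=[[[0.031, -0.048, 0, 0, 0, -9.5], [0.065, -0.101, 0, 0, 0, -19], [0.099, -0.155, 0, 0, 0, -28.5], [0.133, -0.208, 0, 0, 0, -38], [0.174, -0.25, 0, 0, 0, -47.5], [0.224, -0.289, 0, 0, 0, -57], [0.273, -0.318, 0, 0, 0, -66.5], [0.319, -0.338, 0, 0, 0, -76.2]]], gripper=-1, grip_force=15)

```text
time_s: 1.1
position: [0.3613, -0.1278, 0.2389]
ee_rot: [0.705, 0.709, -0.0, 0.0]
force: [0.8, -1.3, -0.1]
opening: 0.0881
```

```bash
cat >> h.py <<'E'
def to(x,y,z,yaw0=True):
    from scipy.spatial.transform import Rotation as R
    s=bot.read_state();r=R.from_quat(s['ee_rot']);d=r.inv().apply(np.array([x,y,z])-s['position'])
    W=R.from_matrix(np.array([[0,1,0],[1,0,0],[0,0,-1.]]))
    print('t',round(s['time_s'],2),'pos',np.round(s['position'],4),'shift',d.round(4),'turn',(r.inv()*W).as_rotvec(True).round(2),'F',np.round(s['force'],1),'open',round(s['opening'],4))
E
python3 - <<'E'
from h import *
to(.481,-.101,.239)
E
```

```text
t 1.1 pos [ 0.3613 -0.1278  0.2389] shift [ 2.600e-02  1.199e-01 -1.000e-04] turn [0.01 0.02 0.37] F [ 0.8 -1.3 -0.1] open 0.0881
```

Request:
play_rows(targets=[[[0.009, 0.04, 0, 0, 0, 0.2], [0.018, 0.08, 0, 0, 0, 0.4], [0.026, 0.119, 0, 0, 0, 0.4], [0.026, 0.12, 0.03, 0, 0, 0.4], [0.026, 0.12, 0.075, 0, 0, 0.4], [0.026, 0.12, 0.12, 0, 0, 0.4], [0.026, 0.12, 0.16, 0, 0, 0.4], [0.026, 0.12, 0.177, 0, 0, 0.4]]])

```text
time_s: 2.1
position: [0.4793, -0.1034, 0.0595]
ee_rot: [0.71, 0.705, -0.001, -0.002]
force: [-0.3, -0.5, 0.7]
opening: 0.0882
```

Run:
```python
from h import *
to(.481,-.101,.062);snap('side','s1');im=snap('top','t1')
a=cv2.imread('pics/s1.png')[170:350,260:460];b=cv2.imread('pics/t1.png')[230:350,380:500]
cv2.imwrite('pics/c1.png',np.hstack([cv2.resize(a,(500,450)),cv2.resize(b,(300,300)) if 0 else cv2.copyMakeBorder(cv2.resize(b,(300,300)),0,150,0,0,0)]))
```

```text
t 2.1 pos [ 0.4793 -0.1034  0.0595] shift [ 0.0024  0.0016 -0.0025] turn [-0.2  -0.1  -0.41] F [-0.3 -0.5  0.7] open 0.0882
```

View pics/c1.png

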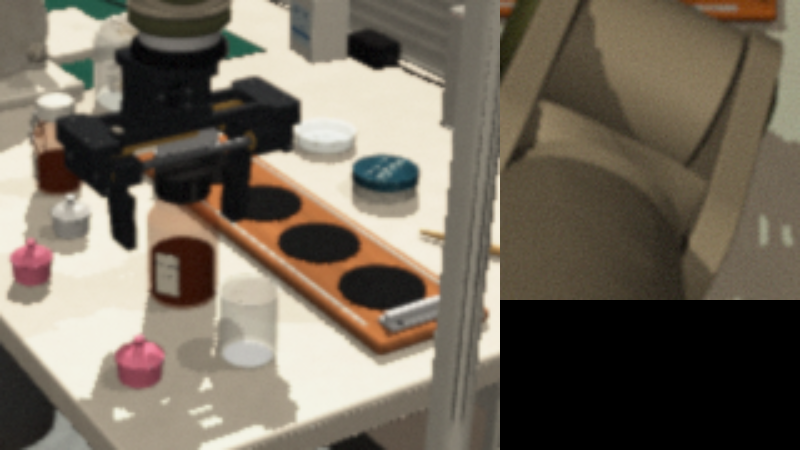

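The jaws straddle the tall bottle along x, so I'll close on it.

Request:
play_rows(targets=[[[0, 0, 0, 0, 0, 0], [0, 0, 0, 0, 0, 0], [0, 0, 0, 0, 0, 0], [0, 0, 0, 0, 0, 0], [0, 0, 0, 0, 0, 0], [0, 0, 0, 0, 0, 0], [0, 0, 0, 0, 0, 0], [0, 0, 0, 0, 0, 0]]], gripper=1, grip_force=15)

```text
time_s: 3.2
position: [0.481, -0.104, 0.0624]
ee_rot: [0.71, 0.705, 0.0, 0.001]
force: [1.6, 0.5, 6.1]
opening: 0.0582
```

Run:
```python
from h import *
to(.619,.0745,.18)
```

```text
t 3.2 pos [ 0.481  -0.104   0.0624] shift [ 0.1794  0.137  -0.1175] turn [ 0.1   0.04 -0.41] F [1.6 0.5 6.1] open 0.0582
```

Request:
play_rows(targets=[[[0, 0, -0.03, 0, 0, -0.4], [0, 0, -0.08, 0, 0, -0.4], [0.03, 0.023, -0.09, 0, 0, -0.4], [0.075, 0.06, -0.09, 0, 0, -0.4], [0.12, 0.097, -0.09, 0, 0, -0.4], [0.155, 0.124, -0.09, 0, 0, -0.4], [0.1755, 0.138, -0.09, 0, 0, -0.4], [0.1755, 0.138, -0.09, 0, 0, -0.4]]])

```text
time_s: 4.2
position: [0.6195, 0.0719, 0.1508]
ee_rot: [0.706, 0.708, -0.001, -0.001]
force: [-0.8, -0.5, -1.5]
opening: 0.0585
```

Run:
```python
from h import *
to(.619,.0715,.079);snap('side','s2');im=snap('top','t2')
a=cv2.imread('pics/s2.png')[130:330,240:460];b=cv2.imread('pics/t2.png')[130:330,230:510]
cv2.imwrite('pics/c2.png',np.vstack([cv2.resize(a,(330,300)),cv2.resize(b,(420,300))[:,:330]]) if 0 else np.hstack([cv2.resize(a,(440,400)),cv2.resize(b,(360,257)) if 0 else cv2.copyMakeBorder(cv2.resize(b,(360,257)),0,143,0,0,0)]))
```

```text
t 4.2 pos [0.6195 0.0719 0.1508] shift [-0.0005 -0.0003  0.0718] turn [-0.1  -0.01  0.12] F [-0.8 -0.5 -1.5] open 0.0585
```

View pics/c2.png

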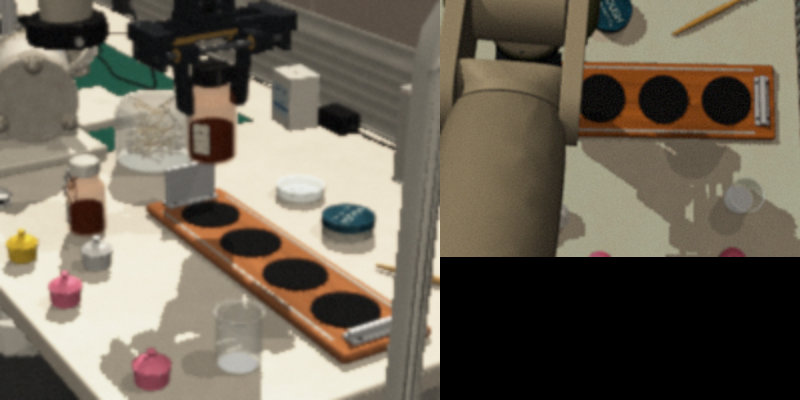

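Request:
play_rows(targets=[[[0, 0, 0.02, 0, 0, 0], [0, 0, 0.045, 0, 0, 0], [0, 0, 0.06, 0, 0, 0], [0, 0, 0.068, 0, 0, 0], [0, 0, 0.071, 0, 0, 0], [0, 0, 0.073, 0, 0, 0], [0, 0, 0.073, 0, 0, 0], [0, 0, 0.073, 0, 0, 0]]])

```text
time_s: 5.3
position: [0.6197, 0.0708, 0.0791]
ee_rot: [0.707, 0.707, 0.0, 0.0]
force: [-0.1, -0.5, -1.1]
opening: 0.0585
```

Run:
```python
from h import *
to(.619,.0715,.077);snap('side','s3')
a=cv2.imread('pics/s3.png')[150:270,280:420];cv2.imwrite('pics/c3.png',cv2.resize(a,None,fx=5,fy=5,interpolation=cv2.INTER_CUBIC))
for p in [(.619,.0745,.129),(.619,.0745,.015)]: u=proj('side',p);print(u,(u[0]-280)*5,(u[1]-150)*5)
```

```text
t 5.3 pos [0.6197 0.0708 0.0791] shift [ 0.0007 -0.0007  0.0021] turn [0.04 0.   0.01] F [-0.1 -0.5 -1.1] open 0.0585
(np.float64(345.2027752464141), np.float64(192.5735063328281)) 326.01387623207046 212.86753166414044
(np.float64(344.98420366415826), np.float64(236.54923360783826)) 324.9210183207913 432.7461680391913
```

View pics/c3.png

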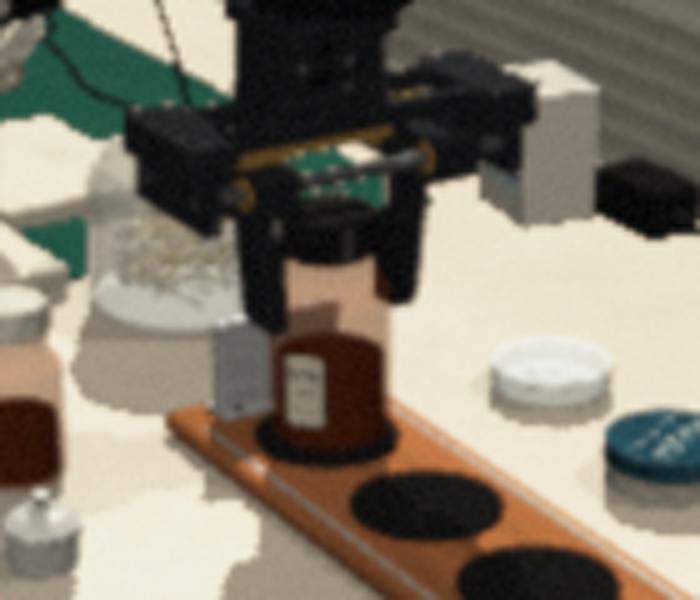

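Request:
play_rows(targets=[[[0, 0, 0.001, 0, 0, 0], [0, 0, 0.002, 0, 0, 0], [0, 0, 0.002, 0, 0, 0]]])

```text
time_s: 5.72
position: [0.6197, 0.0707, 0.0774]
ee_rot: [0.707, 0.707, 0.0, 0.0]
force: [-0.3, -0.4, 4.6]
opening: 0.0582
```

Request:
play_rows(targets=[[[0, 0, 0, 0, 0, 0], [0, 0, 0, 0, 0, 0], [0, 0, 0, 0, 0, 0], [0, 0, 0, 0, 0, 0], [0, 0, 0, 0, 0, 0], [0, 0, 0, 0, 0, 0]]], gripper=-1)

```text
time_s: 6.48
position: [0.6196, 0.0707, 0.0768]
ee_rot: [0.707, 0.707, 0.0, 0.0]
force: [-0.0, 0.0, -0.5]
opening: 0.0881
```

Run:
```python
from h import *
to(.481,.1345,.2)
```

```text
t 6.47 pos [0.6196 0.0707 0.0768] shift [ 0.0638 -0.1386 -0.1232] turn [ 0. -0. -0.] F [-0.   0.  -0.5] open 0.0881
```

Request:
play_rows(targets=[[[0, 0, -0.03, 0, 0, 0], [0, 0, -0.08, 0, 0, 0], [0, 0, -0.12, 0, 0, 0], [0.018, -0.04, -0.123, 0, 0, 0], [0.04, -0.087, -0.123, 0, 0, 0], [0.058, -0.125, -0.123, 0, 0, 0], [0.064, -0.1386, -0.123, 0, 0, 0], [0.064, -0.1386, -0.123, 0, 0, 0]]])

```text
time_s: 7.48
position: [0.4812, 0.1348, 0.2001]
ee_rot: [0.707, 0.707, 0.0, 0.0]
force: [1.1, -0.6, 0.3]
opening: 0.0877
```

Run:
```python
from h import *
to(.481,.1345,.045);snap('side','s4')
a=cv2.imread('pics/s4.png')[150:290,240:420];cv2.imwrite('pics/c4.png',cv2.resize(a,None,fx=4,fy=4,interpolation=cv2.INTER_CUBIC))
for p in [(.619,.0745,.129),(.619,.0745,.015),(.619,.0745,.107),(.481,.1345,.092),(.481,.1345,.0)]: u=proj('side',p);print((u[0]-240)*4,(u[1]-150)*4)
```

```text
t 7.47 pos [0.4812 0.1348 0.2001] shift [-0.0003 -0.0004  0.1551] turn [0.06 0.   0.03] F [ 1.1 -0.6  0.3] open 0.0877
420.81110098565637 170.29402533131235
419.93681465663303 346.19693443135304
420.63719175590063 205.28386609380436
167.9403331100425 241.547587470905
174.80038246520962 381.8507991786927
```

View pics/c4.png

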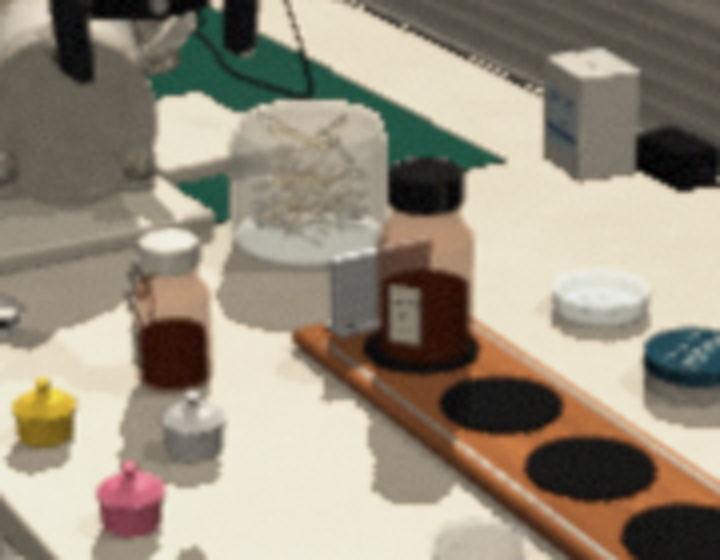

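The tall bottle stands on the disc beside the high stop, with its cap at crop (427,170) against a predicted (421,170), about 2 mm off. The short bottle's cap is at (169,240), where predicted. Descending.

Request:
play_rows(targets=[[[0, 0, 0.04, 0, 0, 0], [0, 0, 0.085, 0, 0, 0], [0, 0, 0.125, 0, 0, 0], [0, 0, 0.145, 0, 0, 0], [0, 0, 0.155, 0, 0, 0], [0, 0, 0.155, 0, 0, 0]]])

```text
time_s: 8.28
position: [0.4817, 0.1344, 0.0444]
ee_rot: [0.707, 0.707, -0.0, -0.0]
force: [-0.6, 0.7, 0.4]
opening: 0.0878
```

Request:
play_rows(targets=[[[0, 0, 0, 0, 0, 0], [0, 0, 0, 0, 0, 0], [0, 0, 0, 0, 0, 0], [0, 0, 0, 0, 0, 0], [0, 0, 0, 0, 0, 0], [0, 0, 0, 0, 0, 0], [0, 0, 0, 0, 0, 0], [0, 0, 0, 0, 0, 0]]], gripper=1, grip_force=15)

```text
time_s: 9.28
position: [0.4814, 0.1347, 0.045]
ee_rot: [0.707, 0.707, 0.0, 0.0]
force: [1.7, -0.3, 4.3]
opening: 0.0468
```

Run:
```python
from h import *
to(.618,-.0156,.14)
```

```text
t 9.28 pos [0.4814 0.1347 0.045 ] shift [-0.1503  0.1367 -0.0949] turn [ 0.06 -0.   -0.01] F [ 1.7 -0.3  4.3] open 0.0468
```

Request:
play_rows(targets=[[[0, 0, -0.03, 0, 0, 0], [0, 0, -0.075, 0, 0, 0], [-0.04, 0, -0.095, 0, 0, 0], [-0.09, 0.01, -0.095, 0, 0, 0], [-0.135, 0.045, -0.095, 0, 0, 0], [-0.15, 0.09, -0.095, 0, 0, 0], [-0.15, 0.125, -0.095, 0, 0, 0], [-0.15, 0.1365, -0.095, 0, 0, 0]]])

```text
time_s: 10.28
position: [0.6179, -0.0153, 0.1384]
ee_rot: [0.707, 0.707, -0.001, -0.001]
force: [-0.1, -0.3, -2.5]
opening: 0.0466
```

Run:
```python
from h import *
to(.618,-.0156,.062)
```

```text
t 10.28 pos [ 0.6179 -0.0153  0.1384] shift [-0.0003  0.0003  0.0764] turn [-0.14 -0.03 -0.01] F [-0.1 -0.3 -2.5] open 0.0466
```

Request:
play_rows(targets=[[[0, 0, 0.02, 0, 0, 0], [0, 0, 0.045, 0, 0, 0], [0, 0, 0.062, 0, 0, 0], [0, 0, 0.072, 0, 0, 0], [0, 0, 0.076, 0, 0, 0], [0, 0, 0.078, 0, 0, 0], [0, 0, 0.078, 0, 0, 0], [0, 0, 0.078, 0, 0, 0]]])

```text
time_s: 11.28
position: [0.6177, -0.0153, 0.0622]
ee_rot: [0.707, 0.707, 0.0, 0.0]
force: [-0.4, 0.3, -0.6]
opening: 0.0465
```

Run:
```python
from h import *
to(.618,-.0156,.06);snap('side','s5')
a=cv2.imread('pics/s5.png')[150:290,260:440];cv2.imwrite('pics/c5.png',cv2.resize(a,None,fx=4,fy=4,interpolation=cv2.INTER_CUBIC))
for p in [(.618,-.0156,.109),(.618,-.0156,.017)]: u=proj('side',p);print((u[0]-260)*4,(u[1]-150)*4)
```

```text
t 11.28 pos [ 0.6177 -0.0153  0.0622] shift [-0.0003  0.0003  0.0022] turn [ 0.04  0.01 -0.  ] F [-0.4  0.3 -0.6] open 0.0465
423.0823180919301 251.77559883884715
419.7386901070156 399.43211337812215
```

View pics/c5.png

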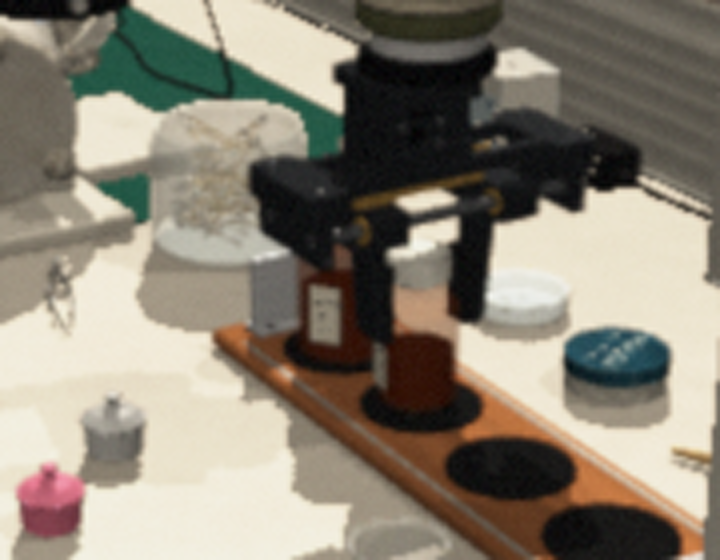

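Request:
play_rows(targets=[[[0, 0, 0.001, 0, 0, 0], [0, 0, 0.002, 0, 0, 0], [0, 0, 0.002, 0, 0, 0]]])

```text
time_s: 11.7
position: [0.6176, -0.0153, 0.06]
ee_rot: [0.707, 0.707, 0.0, 0.0]
force: [-0.5, -0.1, 1.9]
opening: 0.0465
```

Request:
play_rows(targets=[[[0, 0, 0, 0, 0, 0], [0, 0, 0, 0, 0, 0], [0, 0, 0, 0, 0, 0], [0, 0, 0, 0, 0, 0], [0, 0, 0, 0, 0, 0], [0, 0, 0, 0, 0, 0]]], gripper=-1)

```text
time_s: 12.45
position: [0.6175, -0.0153, 0.0597]
ee_rot: [0.707, 0.707, -0.0, -0.0]
force: [0.1, -0.0, 0.4]
opening: 0.0885
```

Run:
```python
from h import *
to(.477,-.211,.2)
```

```text
t 12.45 pos [ 0.6175 -0.0153  0.0597] shift [-0.1957 -0.1405 -0.1403] turn [-0.  0. -0.] F [ 0.1 -0.   0.4] open 0.0885
```

Request:
play_rows(targets=[[[0, 0, -0.03, 0, 0, 0], [0, 0, -0.08, 0, 0, 0], [0, 0, -0.125, 0, 0, 0], [-0.04, -0.03, -0.14, 0, 0, 0], [-0.085, -0.062, -0.14, 0, 0, 0], [-0.13, -0.095, -0.14, 0, 0, 0], [-0.175, -0.126, -0.14, 0, 0, 0], [-0.1957, -0.1405, -0.14, 0, 0, 0]]])

```text
time_s: 13.45
position: [0.4755, -0.2128, 0.1999]
ee_rot: [0.708, 0.706, -0.0, 0.0]
force: [0.4, 0.5, -0.4]
opening: 0.0884
```

Request:
play_rows(targets=[[[0, 0, 0, 0, 0, 0], [0, 0, 0, 0, 0, 0], [0, 0, 0, 0, 0, 0]]], gripper=-0.5)

```text
time_s: 13.82
position: [0.4775, -0.2101, 0.1997]
ee_rot: [0.707, 0.708, 0.0, -0.0]
force: [-0.1, 0.2, -0.1]
opening: 0.0663
```

Run:
```python
from h import *
to(.477,-.211,.02);snap('side','s6');snap('top','t6')
a=cv2.imread('pics/s6.png')[130:350,230:450];b=cv2.imread('pics/t6.png')[110:360,200:500]
cv2.imwrite('pics/c6.png',np.hstack([cv2.resize(a,(400,400)),cv2.copyMakeBorder(cv2.resize(b,(400,333)),0,67,0,0,0)]))
print(ray('top',457,333,.03),ray('top',354,336,.03),ray('top',286,335,.03))
```

```text
t 13.82 pos [ 0.4775 -0.2101  0.1997] shift [-0.001  -0.0005  0.1797] turn [ 0.   -0.01  0.08] F [-0.1  0.2 -0.1] open 0.0663
[ 0.39015741 -0.19335965  0.03      ] [ 0.38386525 -0.01444049  0.03      ] [0.38482225 0.1034138  0.03      ]
```

View pics/c6.png

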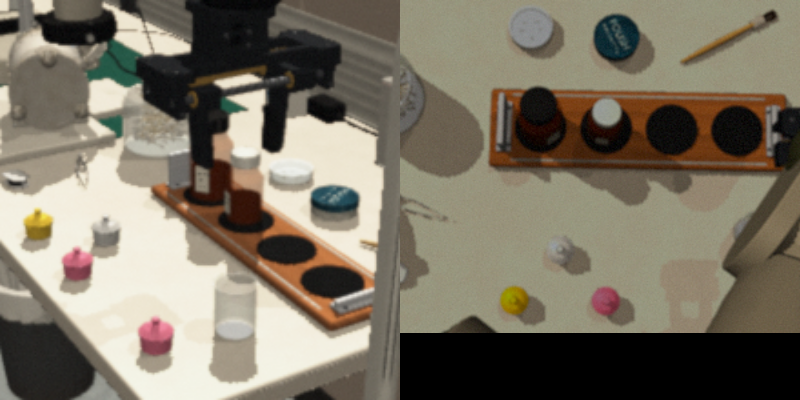

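Request:
play_rows(targets=[[[0, 0, 0.04, 0, 0, 0], [0, 0, 0.09, 0, 0, 0], [0, 0, 0.135, 0, 0, 0], [-0.001, 0, 0.16, 0, 0, 0], [-0.001, 0, 0.175, 0, 0, 0], [-0.001, 0, 0.18, 0, 0, 0], [-0.001, 0, 0.18, 0, 0, 0]]])

```text
time_s: 14.8
position: [0.4773, -0.2121, 0.0202]
ee_rot: [0.707, 0.707, 0.0, 0.0]
force: [-0.2, -0.1, -0.9]
opening: 0.066
```

Run:
```python
from h import *
to(.477,-.211,.02);snap('side','s7')
a=cv2.imread('pics/s7.png')[200:350,280:440];cv2.imwrite('pics/c7.png',cv2.resize(a,None,fx=4,fy=4))
im=cv2.imread('pics/t6.png');cv2.imwrite('pics/c7b.png',cv2.resize(im[160:250,260:500],None,fx=3.3,fy=3.3,interpolation=cv2.INTER_CUBIC))
for p in[(.619,.0745,.129),(.618,-.0156,.107)]:
  u=proj('top',p);print((u[0]-260)*3.3,(u[1]-160)*3.3)
```

```text
t 14.8 pos [ 0.4773 -0.2121  0.0202] shift [ 0.0011 -0.0003  0.0002] turn [0.04 0.03 0.  ] F [-0.2 -0.1 -0.9] open 0.066
139.0252892640086 95.72071952568542
319.1655546259414 110.4953766663332
```

View pics/c7.png

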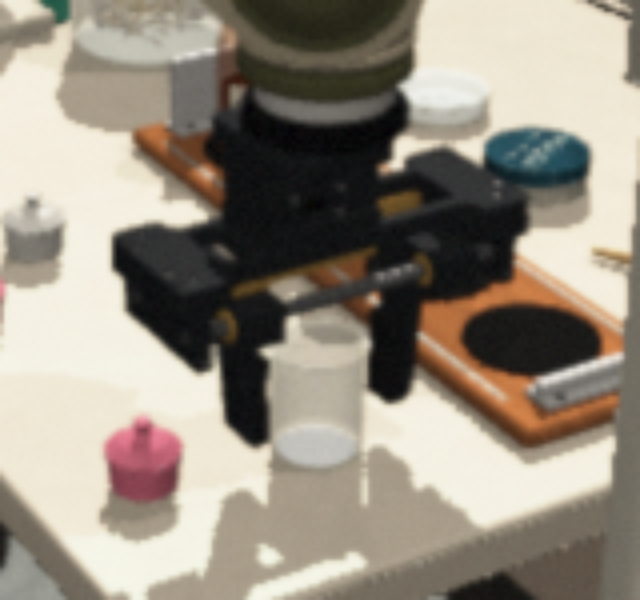

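View pics/c7b.png

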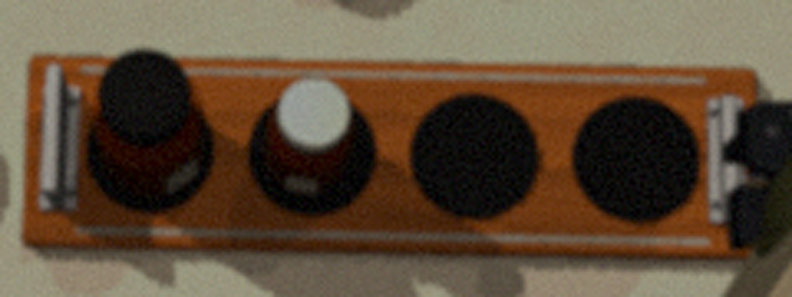

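Both bottles are placed. The caps are at crop (145,96) and (314,111), each within 3 mm of the predicted disc centre. The jaws straddle the beaker, so I'll grip it.

Request:
play_rows(targets=[[[0, 0, 0, 0, 0, 0], [0, 0, 0, 0, 0, 0], [0, 0, 0, 0, 0, 0], [0, 0, 0, 0, 0, 0], [0, 0, 0, 0, 0, 0], [0, 0, 0, 0, 0, 0]]], gripper=1, grip_force=12)

```text
time_s: 15.6
position: [0.4772, -0.2121, 0.0201]
ee_rot: [0.707, 0.707, 0.0, 0.0]
force: [-1.1, -0.9, 4.5]
opening: 0.0461
```

Request:
play_rows(targets=[[[0, 0, -0.01, 0, 0, 0], [0, 0, -0.04, 0, 0, 0], [0, 0, -0.08, 0, 0, 0], [0, 0, -0.08, 0, 0, 0]]])

```text
time_s: 16.1
position: [0.4779, -0.2126, 0.1024]
ee_rot: [0.707, 0.707, 0.0, 0.003]
force: [0.3, 0.6, -1.3]
opening: 0.0468
```

Run:
```python
from h import *
to(.617,-.1055,.1);snap('side','s8')
a=cv2.imread('pics/s8.png')[180:350,280:440];cv2.imwrite('pics/c8.png',cv2.resize(a,None,fx=3,fy=3))
```

```text
t 16.1 pos [ 0.4779 -0.2126  0.1024] shift [0.1071 0.1391 0.0026] turn [0.24 0.18 0.  ] F [ 0.3  0.6 -1.3] open 0.0468
```

View pics/c8.png

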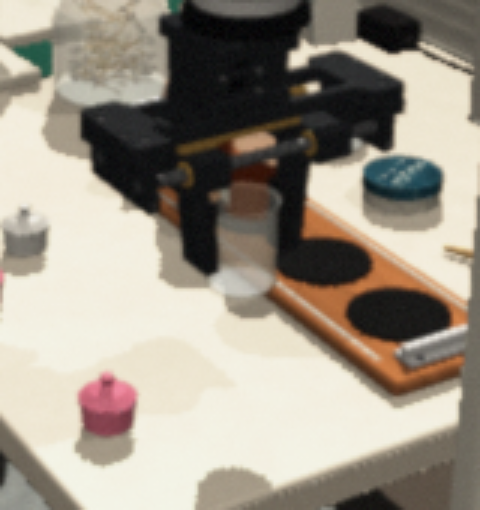

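Request:
play_rows(targets=[[[0.02, 0.027, 0, 0, 0, 0], [0.05, 0.066, 0, 0, 0, 0], [0.08, 0.105, 0, 0, 0, 0], [0.1, 0.132, 0, 0, 0, 0], [0.106, 0.1395, 0, 0, 0, 0], [0.106, 0.1395, 0, 0, 0, 0], [0.106, 0.1395, 0.02, 0, 0, 0], [0.106, 0.1395, 0.045, 0, 0, 0]]])

```text
time_s: 17.15
position: [0.6156, -0.1072, 0.0545]
ee_rot: [0.708, 0.707, -0.0, 0.0]
force: [-1.0, -0.6, -1.0]
opening: 0.0465
```

Request:
play_rows(targets=[[[0, 0, 0.01, 0, 0, 0], [0, 0, 0.015, 0, 0, 0], [0, 0, 0.018, 0, 0, 0], [0, 0, 0.018, 0, 0, 0], [0, 0, 0.018, 0, 0, 0]]])

```text
time_s: 17.77
position: [0.6167, -0.106, 0.0373]
ee_rot: [0.707, 0.707, 0.0, 0.0]
force: [-1.0, -1.1, -0.7]
opening: 0.0462
```

Run:
```python
from h import *
to(.617,-.1065,.035);snap('side','s9')
a=cv2.imread('pics/s9.png')[180:330,290:450];cv2.imwrite('pics/c9.png',cv2.resize(a,None,fx=4,fy=4))
```

```text
t 17.77 pos [ 0.6167 -0.106   0.0373] shift [-0.0005  0.0003  0.0023] turn [0.05 0.02 0.  ] F [-1.  -1.1 -0.7] open 0.0462
```

View pics/c9.png

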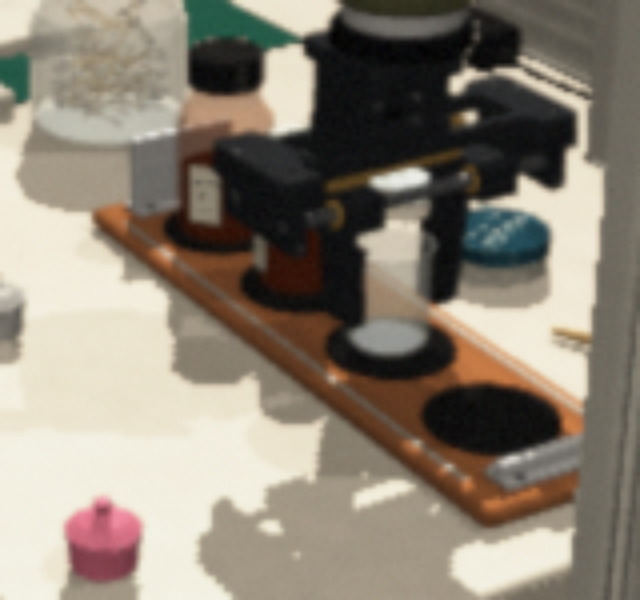

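Request:
play_rows(targets=[[[0, 0, 0.001, 0, 0, 0], [0, 0, 0.002, 0, 0, 0], [0, 0, 0.002, 0, 0, 0]]])

```text
time_s: 18.2
position: [0.6166, -0.106, 0.0352]
ee_rot: [0.707, 0.707, 0.0, 0.0]
force: [-0.8, 0.6, 4.1]
opening: 0.046
```

Request:
play_rows(targets=[[[0, 0, 0, 0, 0, 0], [0, 0, 0, 0, 0, 0], [0, 0, 0, 0, 0, 0], [0, 0, 0, 0, 0, 0], [0, 0, 0, 0, 0, 0]]], gripper=-0.6)

```text
time_s: 18.82
position: [0.6165, -0.106, 0.0347]
ee_rot: [0.707, 0.707, -0.0, -0.0]
force: [0.9, 0.5, -0.0]
opening: 0.0704
```

Request:
play_rows(targets=[[[0, 0, -0.03, 0, 0, 0], [0, 0, -0.08, 0, 0, 0], [0, 0, -0.13, 0, 0, 0], [0, 0, -0.165, 0, 0, 0], [0, 0, -0.165, 0, 0, 0], [0, 0, -0.165, 0, 0, 0]]])

```text
time_s: 19.58
position: [0.616, -0.1058, 0.1987]
ee_rot: [0.707, 0.707, -0.0, -0.001]
force: [0.8, -0.4, -0.0]
opening: 0.0702
```

Run:
```python
from h import *
to(.451,.0445,.2);snap('side','s10')
a=cv2.imread('pics/s10.png')[180:330,270:450];cv2.imwrite('pics/c10.png',cv2.resize(a,None,fx=4,fy=4))
for p in[(.617,-.1055,.015),(.617,-.1055,.074),(.451,.0445,.037)]:
  u=proj('side',p);print((u[0]-270)*4,(u[1]-180)*4)
```

```text
t 19.57 pos [ 0.616  -0.1058  0.1987] shift [ 0.1503 -0.1651 -0.001 ] turn [-0.1  -0.04 -0.  ] F [ 0.8 -0.4 -0. ] open 0.0702
468.9222841036933 345.6125009787745
473.12815537813117 247.70854592457738
72.67889327762919 273.9276662876613
```

View pics/c10.png

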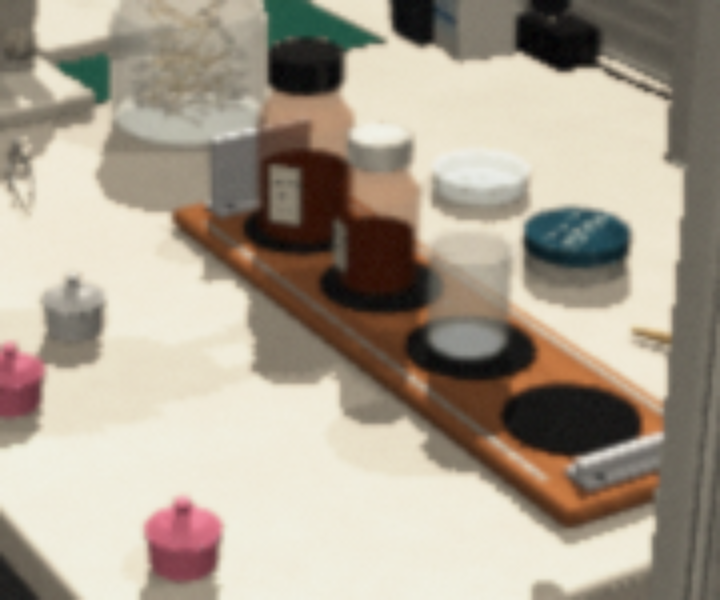

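Request:
play_rows(targets=[[[0.03, -0.033, 0, 0, 0, 0], [0.07, -0.077, 0, 0, 0, 0], [0.11, -0.121, 0, 0, 0, 0], [0.14, -0.154, 0, 0, 0, 0], [0.15, -0.165, 0, 0, 0, 0], [0.15, -0.165, 0, 0, 0, 0]]], gripper=-0.4)

```text
time_s: 20.38
position: [0.4517, 0.0441, 0.1995]
ee_rot: [0.707, 0.707, -0.0, -0.0]
force: [-0.3, 0.1, 0.2]
opening: 0.0618
```

Run:
```python
from h import *
to(.451,.0445,.005)
```

```text
t 20.38 pos [0.4517 0.0441 0.1995] shift [ 0.0004 -0.0006  0.1945] turn [-0.02  0.    0.03] F [-0.3  0.1  0.2] open 0.0618
```

Request:
play_rows(targets=[[[0, 0, 0.04, 0, 0, 0], [0, 0, 0.09, 0, 0, 0], [0, 0, 0.135, 0, 0, 0], [0, 0, 0.165, 0, 0, 0], [0, 0, 0.183, 0, 0, 0], [0, 0, 0.19, 0, 0, 0], [0, 0, 0.194, 0, 0, 0], [0, 0, 0.194, 0, 0, 0]]])

```text
time_s: 21.38
position: [0.4519, 0.0438, 0.0059]
ee_rot: [0.707, 0.707, 0.0, 0.0]
force: [-0.3, 0.6, 1.2]
opening: 0.0615
```

Run:
```python
from h import *
to(.451,.0445,.005);snap('side','s11')
a=cv2.imread('pics/s11.png')[180:330,240:400];cv2.imwrite('pics/c11.png',cv2.resize(a,None,fx=4,fy=4))
```

```text
t 21.38 pos [0.4519 0.0438 0.0059] shift [ 0.0007 -0.0009  0.0009] turn [ 0.03  0.01 -0.02] F [-0.3  0.6  1.2] open 0.0615
```

View pics/c11.png

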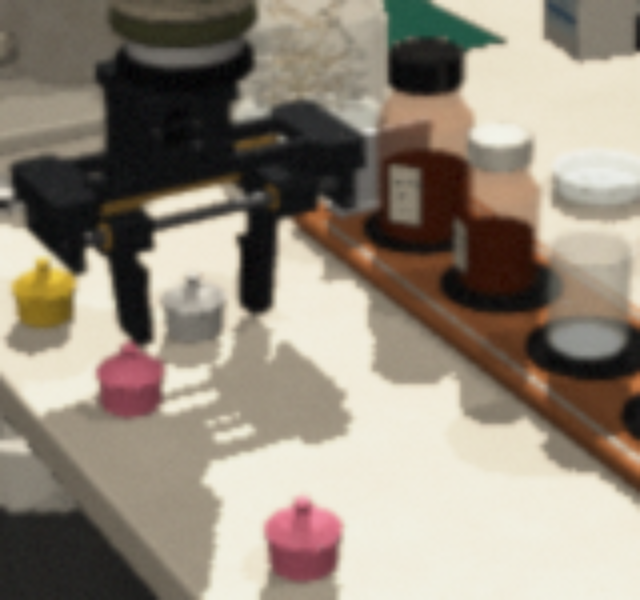

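Request:
play_rows(targets=[[[0, 0, 0, 0, 0, 0], [0, 0, 0, 0, 0, 0], [0, 0, 0, 0, 0, 0], [0, 0, 0, 0, 0, 0], [0, 0, 0, 0, 0, 0], [0, 0, 0, 0, 0, 0]]], gripper=1, grip_force=12)

```text
time_s: 22.18
position: [0.4515, 0.0441, 0.0059]
ee_rot: [0.707, 0.707, 0.0, 0.0]
force: [-1.3, -0.1, 5.3]
opening: 0.0353
```

Request:
play_rows(targets=[[[0, 0, -0.01, 0, 0, 0], [0, 0, -0.04, 0, 0, 0], [0, 0, -0.09, 0, 0, 0], [0, 0, -0.125, 0, 0, 0], [0, 0, -0.135, 0, 0, 0], [0, 0, -0.135, 0, 0, 0]]])

```text
time_s: 22.92
position: [0.4513, 0.0441, 0.1404]
ee_rot: [0.707, 0.707, -0.0, -0.0]
force: [-0.0, -0.9, -0.6]
opening: 0.0352
```

Run:
```python
from h import *
to(.616,-.1953,.14);snap('side','s12')
a=cv2.imread('pics/s12.png')[150:300,240:400];cv2.imwrite('pics/c12.png',cv2.resize(a,None,fx=4,fy=4))
s=bot.read_state()['position']
for p in[(.451,.0437,.14),(.451,.0437,.135),(.451,.0437,.172)]:
  u=proj('side',p);print((u[0]-240)*4,(u[1]-150)*4)
```

```text
t 22.93 pos [0.4513 0.0441 0.1404] shift [-0.2393  0.1648  0.0004] turn [-0.   -0.   -0.01] F [-0.  -0.9 -0.6] open 0.0352
185.6272350093302 223.74809747647032
186.0130673462611 232.33150277197353
183.12412175733402 168.06267796671352
```

View pics/c12.png

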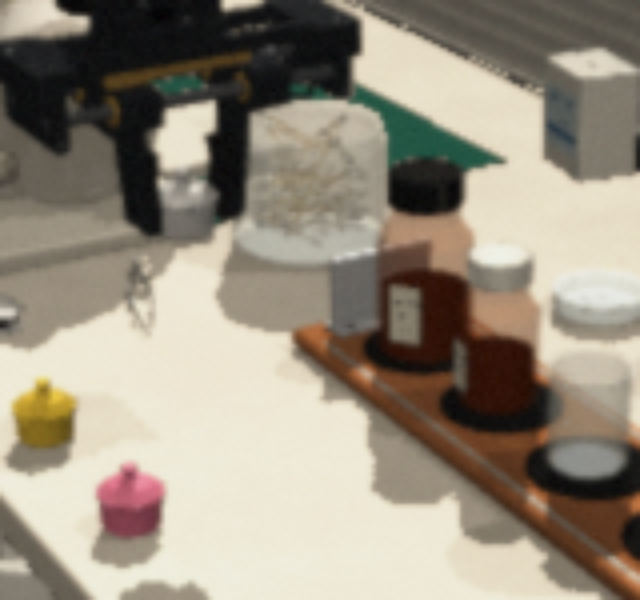

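Run:
```python
from h import *
snap('top','t12')
im=cv2.imread('pics/top0.png');a=im[60:340,480:640];b=cv2.imread('pics/side0.png')[60:400,380:640]
cv2.imwrite('pics/c13.png',np.hstack([cv2.resize(a,(342,600)),cv2.resize(b,(458,600))]))
for n,u,v in[('top',512,200),('top',505,120),('top',520,295)]:
  for z in (0,.1,.2,.3): print(u,v,ray(n,u,v,z).round(3))
```

```text
512 200 [ 0.636 -0.31  -0.   ]
512 200 [ 0.611 -0.277  0.1  ]
512 200 [ 0.585 -0.244  0.2  ]
512 200 [ 0.56  -0.211  0.3  ]
505 120 [ 0.793 -0.304  0.   ]
505 120 [ 0.752 -0.271  0.1  ]
505 120 [ 0.712 -0.239  0.2  ]
505 120 [ 0.671 -0.207  0.3  ]
520 295 [ 0.459 -0.316  0.   ]
520 295 [ 0.451 -0.283  0.1  ]
520 295 [ 0.443 -0.249  0.2  ]
520 295 [ 0.434 -0.216  0.3  ]
```

View pics/c13.png

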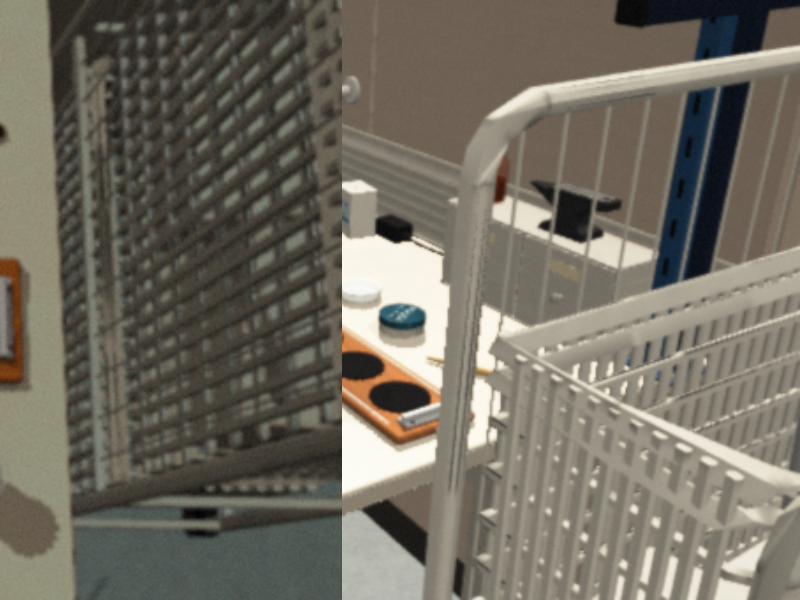

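View pics/t12.png

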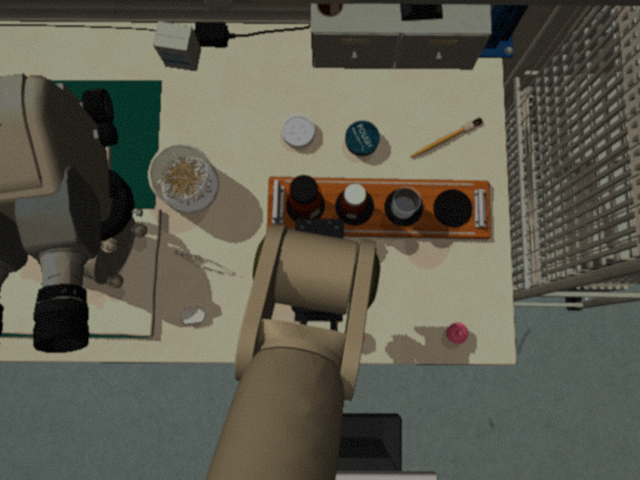

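The three placed vessels are at (303,190), (355,195) and (404,205). The trolley frame is vertical at y ≈ -0.31 or beyond, so the last disc is clear of it.

Request:
play_rows(targets=[[[-0.03, 0.01, 0, 0, 0, 0], [-0.08, 0.04, 0, 0, 0, 0], [-0.13, 0.08, 0, 0, 0, 0], [-0.175, 0.115, 0, 0, 0, 0], [-0.215, 0.145, 0, 0, 0, 0], [-0.234, 0.16, 0, 0, 0, 0], [-0.2385, 0.1648, 0, 0, 0, 0], [-0.2385, 0.1648, 0, 0, 0, 0]]])

```text
time_s: 24.02
position: [0.6158, -0.1939, 0.1396]
ee_rot: [0.707, 0.707, -0.0, -0.001]
force: [0.4, 0.6, -1.0]
opening: 0.0355
```

Run:
```python
from h import *
to(.616,-.1945,.0225)
```

```text
t 24.02 pos [ 0.6158 -0.1939  0.1396] shift [-0.0008  0.0004  0.1171] turn [-0.11 -0.06  0.01] F [ 0.4  0.6 -1. ] open 0.0355
```

Request:
play_rows(targets=[[[0, 0, 0.03, 0, 0, 0], [0, 0, 0.065, 0, 0, 0], [0, 0, 0.09, 0, 0, 0], [0, 0, 0.105, 0, 0, 0], [0, 0, 0.113, 0, 0, 0], [0, 0, 0.117, 0, 0, 0], [0, 0, 0.117, 0, 0, 0], [0, 0, 0.117, 0, 0, 0]]])

```text
time_s: 25.02
position: [0.6165, -0.1946, 0.0244]
ee_rot: [0.707, 0.707, 0.0, 0.001]
force: [0.2, -0.2, -0.6]
opening: 0.0357
```

Run:
```python
from h import *
to(.616,-.1945,.021);snap('side','s14')
a=cv2.imread('pics/s14.png')[200:350,290:450];cv2.imwrite('pics/c14.png',cv2.resize(a,None,fx=4,fy=4))
```

```text
t 25.02 pos [ 0.6165 -0.1946  0.0244] shift [ 0.0001 -0.0005  0.0034] turn [ 0.05  0.03 -0.01] F [ 0.2 -0.2 -0.6] open 0.0357
```

View pics/c14.png

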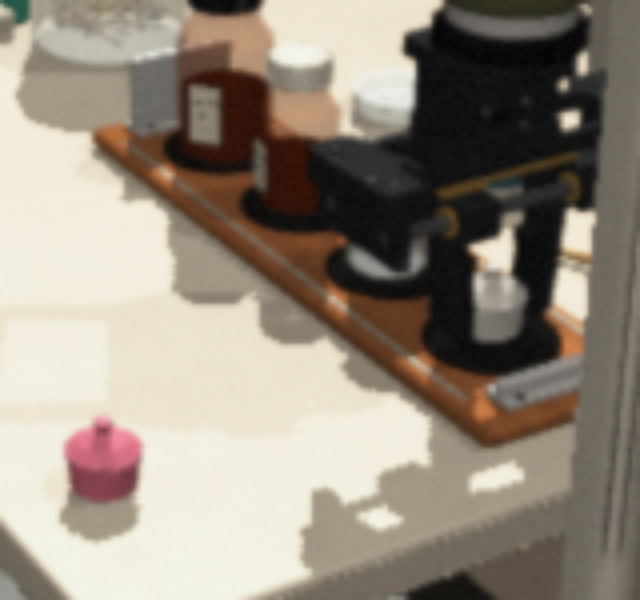

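Lower to contact (about 3 mm), release and retreat.

Request:
play_rows(targets=[[[0, 0, 0.001, 0, 0, 0], [0, 0, 0.002, 0, 0, 0], [0, 0, 0.003, 0, 0, 0], [0, 0, 0.003, 0, 0, 0]]])

```text
time_s: 25.58
position: [0.6163, -0.1945, 0.021]
ee_rot: [0.707, 0.707, 0.0, 0.0]
force: [-1.6, 0.5, 2.2]
opening: 0.0357
```

Request:
play_rows(targets=[[[0, 0, 0, 0, 0, 0], [0, 0, 0, 0, 0, 0], [0, 0, 0, 0, 0, 0], [0, 0, 0, 0, 0, 0], [0, 0, 0, 0, 0, 0]]], gripper=-0.5)

```text
time_s: 26.2
position: [0.6163, -0.1945, 0.0207]
ee_rot: [0.707, 0.707, -0.0, -0.0]
force: [-0.3, 0.1, 0.5]
opening: 0.0655
```

Request:
play_rows(targets=[[[0, 0, -0.02, 0, 0, 0], [0, 0, -0.06, 0, 0, 0], [0, 0, -0.11, 0, 0, 0], [0, 0, -0.16, 0, 0, 0], [0.03, -0.04, -0.18, 0, 0, 0], [0.06, -0.1, -0.18, 0, 0, 0], [0.06, -0.16, -0.18, 0, 0, 0], [0.06, -0.22, -0.18, 0, 0, 0]]])

```text
time_s: 27.2
position: [0.3944, -0.1338, 0.2008]
ee_rot: [0.707, 0.708, -0.0, 0.0]
force: [0.3, -0.9, 0.6]
opening: 0.0661
```

Run:
```python
from h import *
to(.616,-.1945,.021);snap('side','s15');snap('top','t15')
a=cv2.imread('pics/s15.png')[170:350,280:450];b=cv2.imread('pics/t15.png')[160:250,260:500]
cv2.imwrite('pics/c15.png',cv2.resize(a,None,fx=3.3,fy=3.3));cv2.imwrite('pics/c15b.png',cv2.resize(b,None,fx=3.3,fy=3.3,interpolation=cv2.INTER_CUBIC))
for p in[(.619,.0745,.129),(.618,-.0156,.107),(.617,-.1055,.074),(.616,-.1953,.052)]:
  u=proj('top',p);print((u[0]-260)*3.3,(u[1]-160)*3.3);u=proj('side',p);print('   ',(u[0]-280)*3.3,(u[1]-170)*3.3)
```

```text
t 27.2 pos [ 0.3944 -0.1338  0.2008] shift [-0.0609  0.2215  0.18  ] turn [0.03 0.03 0.06] F [ 0.3 -0.9  0.6] open 0.0661
139.0252892640086 95.72071952568542
    215.1691583131665 74.49257089833269
319.1655546259414 110.4953766663332
    282.98103442231053 144.44743689032083
487.89553309649864 129.84101642816577
    357.3307281869582 237.35955038777632
650.106536295908 143.06707477402156
    440.4564403895843 324.1571215109083
```

View pics/c15.png

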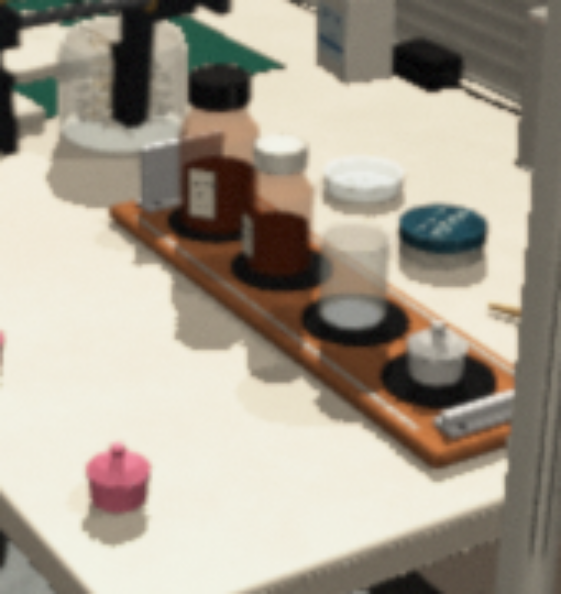

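View pics/c15b.png

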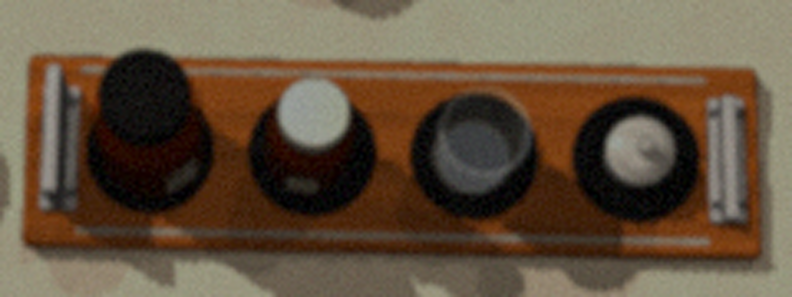

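All four stand upright, in order. From above their tops are at (145,96), (314,111), (484,135) and (640,150), each within about 3 mm of the disc-centre prediction, and the gripper is clear. Handing in.

Run:
```python
from h import *
print(bot.close_job())
```

```text
the job is handed in; nothing more can be done
None
```

All four vessels now stand upright on the bottle board in order of height: tall bottle next to the high stop, then short bottle, beaker, and steel dish next to the low stop. The arm finished clear of everything, and I handed in the job at about 27 s.

- **Centring:** In the last top and side pictures, each vessel is within about 3 mm of its disc's centre. The tall bottle is off by about 2.7 mm and the short bottle by about 2.3 mm, towards each other. The beaker is off by 2–3 mm and the dish's body by about 1 mm.
- **A disagreement:** The dish's knob read about 4 mm off in the top view, but its body and the side view agreed with the disc centre. I took the knob reading to be a lighting effect.
- **Forces and surroundings:** The readings after each move never passed about 7 N. I never approached the swab jar or the pink and yellow look-alikes, and saw no change in those in view. I did not measure their positions at the end.

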